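Raise the wire cutter's guard sash and bolt it open

ROBOT

A 7-joint arm with a two-finger parallel gripper is mounted at the origin on a cart in front of the work surface, level with it; the furniture and walls round the work are solid. World frame = base frame: x ahead of the robot, y to its left, z up, the work surface at z = 0. Lengths are in m, angles in rad, forces in N, time in s.
With the tool pointing down it reaches from about 0.425 to 0.925 m from the base axis. Payload 6.8 kg.
Tool frame: the origin (TCP) lies on the front face of the gripper's body, between the roots of the fingers; the fingertips stand 73 mm ahead of it and the grasp point (between the pads) lies 54 mm ahead of it (env.nose_length is the distance from the TCP to the fingertips, in m); z points along the fingers, y is the direction in which the jaws open and shut (so a half turn about z gives the same grasp; the last joint's range is limited). The gripper opens to 85 mm and grips with 20 to 120 N. Pads are 22 mm wide; open, the fingers measure 114 mm over their backs; the gripper's body (76 mm by 85 mm) begins 54 mm behind the grasp point. The pads swing forward as they close: fully open they stand 13 mm farther back than shut.
Start: joints at [-1.233, 0.477, 0.022, 1.555, -0.011, 1.109, -0.083], TCP at [0.291, 0.609, 0.304] pointing down, gripper open.
Joint ranges: [-2.96, 2.96], [-0.34, 2.1], [-1.41, 1.46], [0.24, 2.44], [-1.37, 4.51], [0.17, 1.92], [-2.96, 2.96]. Speed limits (rad/s): [2.39, 2.39, 3.14, 3.14, 3.14, 3.14, 3.14].

INTERFACE

Orientations are given as a unit quaternion [w, x, y, z].
In Python, from cell import env, kin, camera, calibration, job gives the robot as it stands. The module is installed in compiled form; this text tells all that it offers. Calls block until the motion is done:
- env.reach(position, orientation): joint-space move of the TCP to a pose.
- env.movel(position, velocity=0.15, rot=None, stop_force=None): straight line of the TCP; rot=None keeps the orientation; velocity is the mean speed in m/s. With stop_force (N) it stops when the force on the tool has changed by that much, and returns True; else False.
- env.goto_joints(angles): joint-space move.
- env.grip(opening, f_grip=None): finger opening in m; f_grip is the grip in N (None keeps the last); returns when the fingers have stopped.
- env.dwell(seconds).
- kin.inverse_kinematics(position, orientation): joint angles nearest the present ones, or None.
- env.get_state(): the state.
- camera(name): name is "side" or "top" or "wrist"; returns (picture, depth): 384x512x3 uint8, blue, green, red; 384x512 float32, m along the optical axis (not along the pixel's ray), 0 where there is no reading.
- calibration(name): a dict with "fx", "fy", "cx", "cy" (pixels), "k1" (the pictures are not rectified: a ray, as slopes to the right and down, at radius r is drawn at 1 + k1 r^2 times it, then the intrinsics apply), "rvec" (rotation vector, rad) and "tvec" (3), from world to camera coordinates, as OpenCV has them. Camera axes: x right, y down, z forward; pixel columns grow to the right and rows downward; lengths in m; the calibration is good to about 2 mm. A picture is of the moment at which its call begins: read the wrist's pose just before it. calibration takes no time and is no camera call; for the wrist camera it gives the pose at the moment of the call.
A pose or a line that the arm cannot do raises env.PlanningError and nothing moves.
- job.job_done(): hands the job in, once; it reports no verdict.
The state is a dict: "time": time; "qpos": joint angles; "joint_velocities": joint speeds; "joint_torque": joint torques, N m; "tcp_pos": TCP position; "orientation": TCP orientation; "force": force on the tool from outside, world axes, zero at the start; "torque": the same for the moment, N m; "opening": finger opening in m.
Only numpy, scipy, OpenCV 4.12 (cv2) and the standard library are available. Lean on these libraries where they do the work, as an engineer would, in place of code of your own. Each camera call takes 0.05 s, during which the arm holds its last target.

TASK

Open the guard in front of the wire cutter for loading: push its sash gently up until it comes up against the rubber stop, then slide the bolt at its right-hand side fully home beneath the sash so that it stays open. Use only gentle force on sash and bolt, and leave the other things on the table where they are.

Things in the scene. Friction and masses are not known exactly. Their poses are not given: they have to be found in the camera images.
- guard: Free-standing frame fixed to the table in front of the wire cutter: two aluminium posts (40 mm deep, 30 wide, 340 high, at y = +150 and -150 mm), joined at the top by a bar 334 to 350 mm above the table; feet 90 mm deep (x = -70 to 20), 10 thick. Origin: on the table midway between the posts, in the sash plane; x away from the robot, y to the left, z up.
- sash (a joint): Height of the sash above its lowest place, m (0 to 0.106, grows upward). Clear window in an aluminium frame, 264 mm wide, 110 high, sliding straight up between the posts. Springs carry its weight and it stays where left; pushing it up takes 1.5 to 4 N. Over 15 N on it is too much. It meets the rubber stop somewhere between 0.035 and 0.095, which differs each time: find it by feel or see it.
- ledge (a point): Middle of the lower front edge of the sash's finger ledge: a flat shelf standing forward from the sash's bottom rail, 60 mm front to back, 190 wide along y, 12 thick, edges rounded 4 mm. Push up under it. At x = -66, y = 20, z = 95 mm + joint sash in the guard's frame, moving with the sash. Beneath it all is free down to the table.
- stile_foot (a point): Centre of the lower end of the sash's right-hand stile, a solid upright bar 52 mm deep (x), 22 wide (y), 110 high; its lower end is level with the ledge's underside. At x = -20, y = -121, z = 95 mm + joint sash in the guard's frame. Its flat top meets the rubber stop; the bolt passes under this lower end.
- post_front (a point): Front face of the right-hand post, 330 mm above the table. On this post a grey bracket is clamped, at a height that varies by 60 mm and is not measured. It holds a downward rubber stop (18 mm across, soft, about 6 N per mm) over the stile at its top, and the bolt at its foot. Bracket, stop and bolt saddles fill y = -165 to -107, x = -60 to -19 mm of the guard's frame.
- bolt (a joint): Travel of the bolt, m: 0 drawn back, 0.034 home, along the guard's +y (left, under the stile). Steel rod 12 mm thick, round nose, along y at x = -40 mm; friction 2.5 N; over 25 N is too much. Its axis is 9 mm below where the stile's lower end is when the sash just meets the stop, leaving 3 mm free above the rod; if the sash is lower the rod runs against the stile's side.
- paddle_foot (a point): Point on the table straight below the outer (right-hand) face of the bolt's paddle as drawn back (joint bolt 0), at x = -40, y = -273 mm in the guard's frame; does not move with the bolt. The paddle is an upright dark steel plate at the rod's outer end, to push or pinch: 30 mm (x) by 10 (y) by 50 high, from 9 mm below the rod's axis to 41 above it.

How it is judged:
By the outcome, as a careful person would: the job done as asked, in the order asked, and still so for the second after the job is handed in, with the robot touching nothing.
It also fails if it takes over 61 s, if anything falls off the work surface, if the arm or the gripper's body presses on something with over 40 N, if the wrist force passes 120 N, or if a joint passes its speed limit or range.

## Working session

There is one attempt and no reset: what is moved stays moved. The work goes in short steps, each a Python script; the robot and the scene stay as the last script left them, time stands still between calls to the robot, and variables do not carry over. Pictures are saved under pics/ and viewed, and the job is handed in when it is done.

```bash
mkdir -p pics; ls; python3 - <<'E'
from cell import env,kin,camera,calibration,job
import cv2,numpy as np
for n in ["side","top","wrist"]:
    p,d=camera(n); cv2.imwrite(f"pics/{n}0.png",p); np.save(f"pics/{n}0.npy",d); c=calibration(n)
    R=cv2.Rodrigues(np.array(c["rvec"],float))[0]; print(n,c, "pos",-R.T@np.array(c["tvec"]).ravel())
s=env.get_state();print(s)
E
```

```text
pics
side {'fx': 467.68928766685093, 'fy': 467.68928766685093, 'cx': 254.93836177134418, 'cy': 192.5131074287341, 'k1': -0.14991504650953902, 'rvec': array([ 2.25596756,  0.54857542, -0.22097775]), 'tvec': array([-0.44389445, -0.03423535,  1.28506854])} pos [ 0.82431904 -0.67070566  0.84868576]
top {'fx': 398.70624011792154, 'fy': 398.70624011792154, 'cx': 250.28697300089271, 'cy': 195.21198868039886, 'k1': -0.003291615231080595, 'rvec': array([ 2.17926763, -2.20102353,  0.10064508]), 'tvec': array([-0.0585694 ,  0.52863882,  1.1568274 ])} pos [ 0.43867446 -0.04477545  1.19444501]
wrist {'fx': 283.1812632532758, 'fy': 283.1812632532758, 'cx': 257.86125693602503, 'cy': 190.85580634190873, 'k1': 0.016907075068962173, 'rvec': array([-2.43899034, -1.53710943, -0.2274824 ]), 'tvec': array([-0.67486478, -0.03815323,  0.37971717])} pos [0.22469835 0.64091486 0.37392787]
{'time': 0.15, 'qpos': array([-1.23310535,  0.47763869,  0.02232739,  1.55614828, -0.01147589,
        1.10928933, -0.08307837]), 'joint_velocities': array([ 0.00023291, -0.0017993 ,  0.00090266, -0.00378883,  0.00038823,
        0.00076066, -0.00075883]), 'joint_torque': array([ 2.24266027e-03, -5.96926403e+01,  1.60979960e+00, -2.81490952e+01,
        1.26650636e-02,  6.63194820e-03, -2.17138393e-05]), 'tcp_pos': array([0.2908937 , 0.60874823, 0.30316165]), 'orientation': array([-9.71466520e-05,  2.21021163e-01,  9.75268776e-01, -6.70813160e-04]), 'force': array([-1.29893197,  0.28262984,  0.91293762]), 'torque': array([-0.04467027,  0.00401325, -0.0381795 ]), 'opening': 0.08520721169742558}
```

View pics/side0.png

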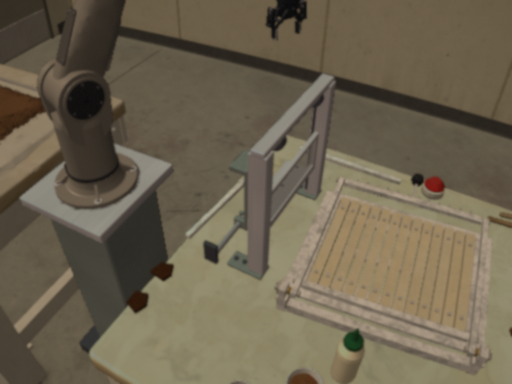

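View pics/top0.png

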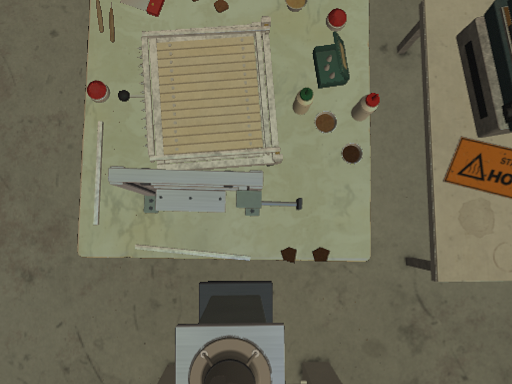

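View pics/wrist0.png

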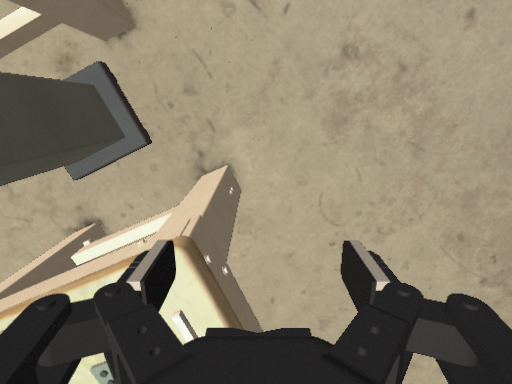

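```bash
cat > h.py <<'E'
import cv2,numpy as np
from cell import env,kin,camera,calibration,job
def ray(c,u,v):
    x=(u-c["cx"])/c["fx"];y=(v-c["cy"])/c["fy"]
    a,b=x,y
    for _ in range(30):
        f=1+c["k1"]*(a*a+b*b);a,b=x/f,y/f
    R=cv2.Rodrigues(np.array(c["rvec"],float))[0];t=np.array(c["tvec"],float).ravel()
    return -R.T@t, R.T@np.array([a,b,1.0]),R
def atdepth(c,u,v,d):
    o,r,R=ray(c,u,v); return o+r*d
def atz(c,u,v,z):
    o,r,R=ray(c,u,v); return o+r*(z-o[2])/r[2]
def proj(c,P):
    R=cv2.Rodrigues(np.array(c["rvec"],float))[0]
    p=R@np.array(P,float)+np.array(c["tvec"],float).ravel();a,b=p[:2]/p[2];f=1+c["k1"]*(a*a+b*b)
    return np.array([c["fx"]*a*f+c["cx"],c["fy"]*b*f+c["cy"]])
def tri(c1,p1,c2,p2):
    o1,r1,_=ray(c1,*p1);o2,r2,_=ray(c2,*p2)
    s=np.linalg.lstsq(np.c_[r1,-r2],o2-o1,rcond=None)[0]
    a=o1+s[0]*r1;b=o2+s[1]*r2
    return (a+b)/2,np.linalg.norm(a-b)
def crop(img,x0,y0,x1,y1,k,fn):
    o=cv2.resize(img[y0:y1,x0:x1],None,fx=k,fy=k,interpolation=cv2.INTER_CUBIC)
    for i in range(x0,x1):
        if i%20==0: cv2.putText(o,str(i),((i-x0)*k,10),0,.35,(0,0,255));cv2.line(o,((i-x0)*k,12),((i-x0)*k,18),(0,0,255))
    for i in range(y0,y1):
        if i%20==0: cv2.putText(o,str(i),(0,(i-y0)*k+4),0,.35,(0,0,255));cv2.line(o,(24,(i-y0)*k),(30,(i-y0)*k),(0,0,255))
    cv2.imwrite(fn,o)
E
python3 - <<'E'
from h import *
crop(cv2.imread("pics/top0.png"),100,155,310,265,3,"pics/t1.png")
crop(cv2.imread("pics/side0.png"),185,65,345,285,3,"pics/s1.png")
E
```

```text
(no output)
```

View pics/t1.png

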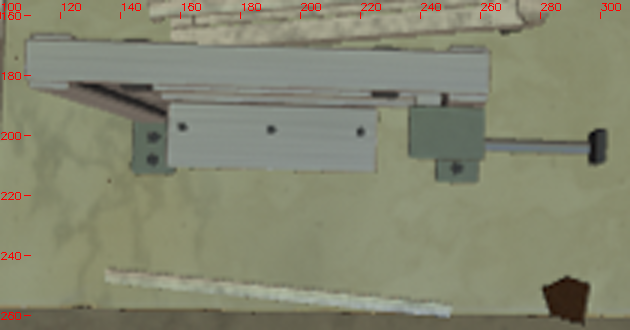

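View pics/s1.png

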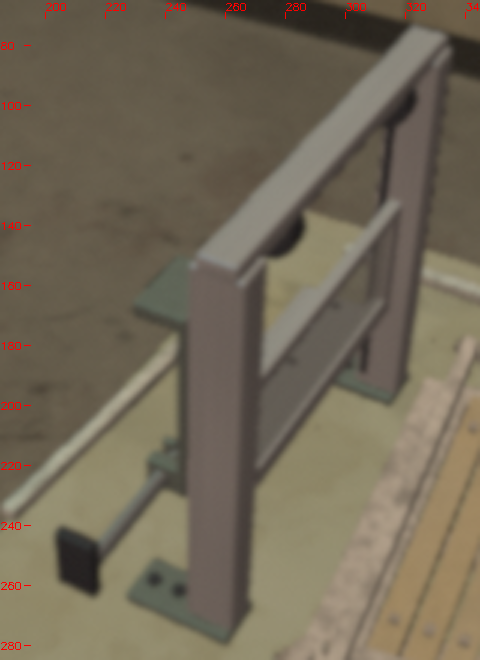

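```bash
python3 - <<'E'
from h import *
np.set_printoptions(precision=4,suppress=True)
T=calibration("top");S=calibration("side");dt=np.load("pics/top0.npy");ds=np.load("pics/side0.npy")
def D(c,d,u,v): 
    q=d[int(round(v)),int(round(u))]; return atdepth(c,u,v,q)
for n,u,v in [("ledge",160,205),("ledge",220,206),("bar",120,178),("bar",250,182),("brk",248,198),("brkfoot",252,212),("rod",275,204),("paddle",299,204),("footL",150,208),("table",200,225)]:
    print(n,D(T,dt,u,v))
print("bar corners z.35",[atz(T,u,v,.35) for u,v in [(109,184.3),(262,187),(110,168.5),(263,172)]])
print("ledge corners z.107",[atz(T,u,v,.107) for u,v in [(155.7,211),(225.3,212),(155.5,190),(225.5,192)]])
for n,u,v in [("paddle",210,250),("rod",228,240),("brtop",240,162),("post",255,210)]:
    print("s",n,D(S,ds,u,v))
E
```

```text
ledge [0.4963 0.1808 0.1204]
ledge [0.492  0.0197 0.1205]
bar [0.5416 0.216  0.3549]
bar [ 0.5309 -0.0581  0.3529]
brk [ 0.5006 -0.0541  0.2985]
brkfoot [ 0.4786 -0.0684  0.0161]
rod [ 0.4941 -0.1258  0.1567]
paddle [ 0.4918 -0.1843  0.1875]
footL [0.4932 0.2314 0.0186]
table [0.4419 0.0865 0.0022]
bar corners z.35 [array([0.5289, 0.2406, 0.35  ]), array([ 0.5203, -0.0836,  0.35  ]), array([0.5627, 0.239 , 0.35  ]), array([ 0.5524, -0.0861,  0.35  ])]
ledge corners z.107 [array([0.4808, 0.1951, 0.107 ]), array([0.4762, 0.0061, 0.107 ]), array([0.5381, 0.1961, 0.107 ]), array([0.5309, 0.0053, 0.107 ])]
s paddle [ 0.4966 -0.1905  0.173 ]
s rod [ 0.5027 -0.1332  0.1478]
s brtop [ 0.4951 -0.0664  0.2971]
s post [ 0.5377 -0.0847  0.2059]
```

```bash
cat >> h.py <<'E'
from scipy.spatial.transform import Rotation as Ro
G0=np.array([.5435,.0795,0.]);GY=-np.deg2rad(1.6)
def g2w(p): return G0+Ro.from_euler('Z',GY).apply(np.array(p,float))
def tool(yaw,a,jaw):
    zt=Ro.from_euler('ZY',[yaw,a],degrees=True).apply([1,0,0]);h=Ro.from_euler('Z',yaw,degrees=True).apply([0,1,0]);u=np.cross(zt,h)
    ax=np.deg2rad(jaw);y=np.cos(ax)*h+np.sin(ax)*u;x=np.cross(y,zt)
    return zt,Ro.from_matrix(np.c_[x,y,zt]).as_quat(scalar_first=True)
E
python3 - <<'E'
from h import *
np.set_printoptions(precision=2,suppress=True)
for yaw in (-35,-45,-55,-65):
  for a in (0,10,20,30):
    for jaw in (0,90,180,270):
      zt,q=tool(yaw,a,jaw)
      o=[]
      for z in (.07,.17):
        tip=g2w([-.046,.02,z]); s=kin.inverse_kinematics(tip-.073*zt,q); o.append(s)
      print(yaw,a,jaw,o)
E
```

```text
-35 0 0 [array([-1.  ,  1.11, -0.07,  2.29,  1.49,  1.61, -1.83]), array([-1.23,  0.89,  0.18,  2.39,  1.44,  1.42, -1.68])]
-35 0 90 [array([-2.04,  1.9 ,  1.01,  2.33,  0.03,  0.22, -2.25]), array([-2.03,  1.89,  1.27,  2.43, -0.72,  0.19, -1.28])]
-35 0 180 [array([-0.87,  1.11, -0.2 ,  2.28,  1.53,  1.74,  1.33]), array([-0.78,  0.87, -0.32,  2.36,  1.53,  1.81,  1.49])]
-35 0 270 [array([-1.3 ,  1.16,  0.23,  2.3 ,  1.4 ,  1.3 , -0.26]), array([-1.24,  0.89,  0.19,  2.39,  1.43,  1.41, -0.11])]
-35 10 0 [array([-1.44,  1.09,  0.42,  2.37,  1.43,  0.98, -1.78]), array([-1.48,  0.82,  0.51,  2.44,  1.42,  1.03, -1.56])]
-35 10 90 [array([-2.03,  1.91,  1.15,  2.39, -1.26,  0.23, -0.85]), None]
-35 10 180 [array([-0.87,  0.97, -0.2 ,  2.34,  1.55,  1.56,  1.41]), array([-0.78,  0.72, -0.32,  2.39,  1.52,  1.61,  1.62])]
-35 10 270 [array([-1.25,  1.01,  0.21,  2.36,  1.47,  1.19, -0.2 ]), array([-0.98,  0.7 , -0.09,  2.4 ,  1.48,  1.46,  0.03])]
-35 20 0 [array([-1.48,  0.98,  0.55,  2.41,  1.49,  0.75, -1.71]), array([-1.2 ,  0.57,  0.23,  2.43,  1.44,  1.11, -1.4 ])]
-35 20 90 [N
[... 6223 characters left out ...]
73]), array([-0.66,  0.68, -0.33,  2.04,  1.09,  1.61,  1.87])]
-65 20 270 [array([-1.06,  0.88,  0.17,  2.05,  0.95,  1.23,  0.28]), array([-1.02,  0.67,  0.12,  2.07,  0.96,  1.37,  0.4 ])]
-65 30 0 [array([-1.31,  0.87,  0.56,  2.1 ,  0.7 ,  0.88, -1.01]), array([-1.36,  0.66,  0.62,  2.11,  0.72,  1.03, -0.88])]
-65 30 90 [array([-1.4 ,  0.92,  0.69,  2.11,  0.59,  0.8 , -2.48]), array([-1.41,  0.69,  0.7 ,  2.11,  0.67,  0.99, -2.41])]
-65 30 180 [array([-0.69,  0.76, -0.23,  2.06,  1.08,  1.34,  1.82]), array([-0.63,  0.58, -0.31,  2.06,  1.03,  1.45,  1.98])]
-65 30 270 [array([-1.02,  0.77,  0.18,  2.08,  0.92,  1.1 ,  0.36]), array([-0.97,  0.56,  0.12,  2.08,  0.91,  1.26,  0.5 ])]
```

```bash
python3 - <<'E'
from h import *
np.set_printoptions(precision=3,suppress=True)
env.grip(0.0,20)
zt,q=tool(-50,15,180)
tip=g2w([-.046,.02,.06]); hz=np.array([zt[0],zt[1],0]);hz/=np.linalg.norm(hz)
p=tip-.073*zt-.12*hz+[0,0,.12]
print(p); env.reach(p,q)
s=env.get_state();print(s["time"],s["tcp_pos"],s["qpos"],s["force"],s["opening"])
c=calibration("wrist");P,d=camera("wrist");cv2.imwrite("pics/w1.png",P);np.save("pics/w1.npy",d);import pickle;pickle.dump(c,open("pics/w1.pkl","wb"))
P,d=camera("side");cv2.imwrite("pics/s2.png",P)
E
```

```text
[0.376 0.247 0.199]
2.5167 [0.376 0.247 0.199] [-0.86   0.709 -0.46   2.132  1.093  1.733  1.738] [ 0.446 -0.311  0.177] -0.00020842780587485853
```

View pics/w1.png

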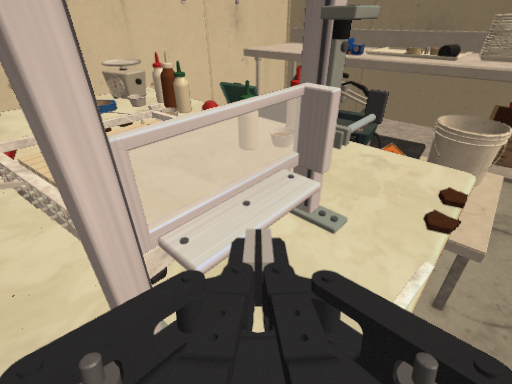

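View pics/s2.png

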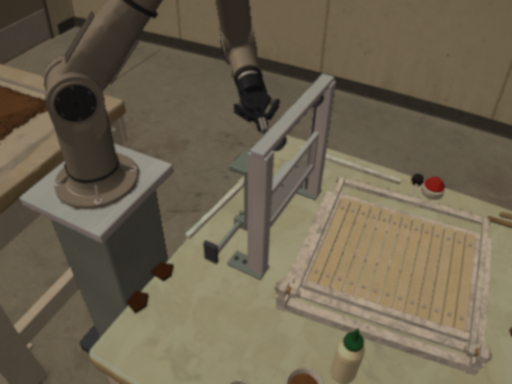

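```bash
python3 - <<'E'
from h import *
i=cv2.imread("pics/w1.png")
crop(i,280,0,440,140,5,"pics/w1a.png")
crop(i,100,160,350,310,3,"pics/w1b.png")
E
```

```text
(no output)
```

View pics/w1a.png

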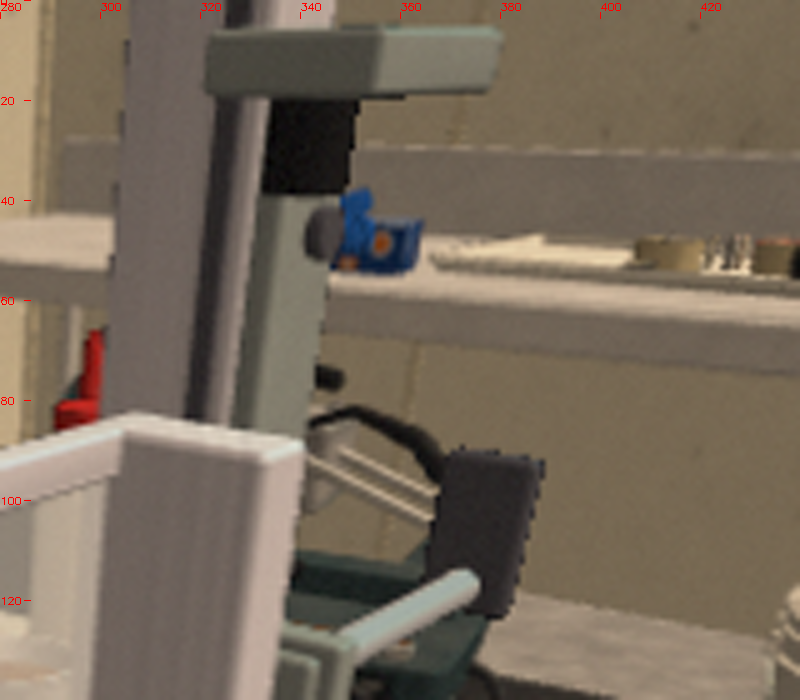

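View pics/w1b.png

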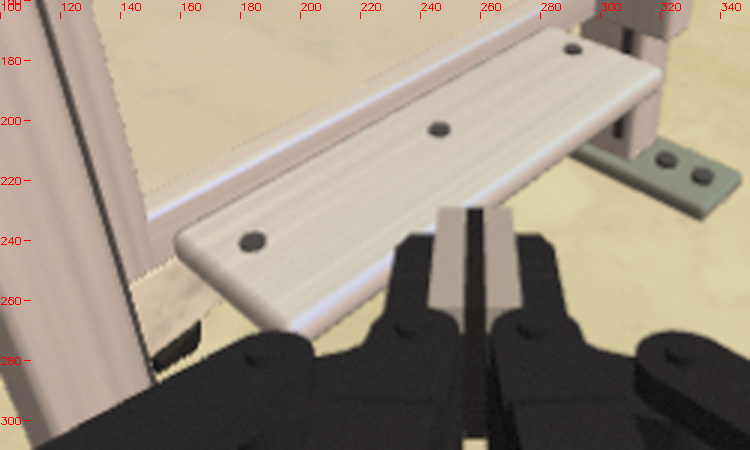

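```bash
python3 - <<'E'
from h import *
import pickle
np.set_printoptions(precision=4,suppress=True)
T=calibration("top");S=calibration("side");W=pickle.load(open("pics/w1.pkl","rb"))
print("ledge FL",tri(T,(155.7,211),W,(195,270)));print("ledge FR",tri(T,(225.3,212),W,(316.5,184)))
print("paddle front top inner corner",tri(T,(295.5,209.5),W,(384,92.5)))
print("paddle rear top inner corner",tri(T,(295.5,198),W,(371,90)))
print("paddle side/wrist top-front",tri(S,(204,241),W,(384,92.5)))
print("paddle side/top front outer",tri(S,(204,241),T,(301,209.5)), tri(S,(218,245),T,(301.5,198)))
print("paddle outer bottom z side", [ (z,atz(S,205,258,z)) for z in (.13,.14,.15)])
d=np.load("pics/w1.npy")
for n,u,v in [("pad",378,105),("rod",360,126),("stop",340,30),("stiletop",320,86),("saddle",340,138),("ledgeL",185,245),("ledgeR",290,180)]:
    print(n,atdepth(W,u,v,d[v,u]))
E
```

```text
ledge FL (array([0.4821, 0.1946, 0.1181]), np.float64(0.005054626840170042))
ledge FR (array([0.4793, 0.0074, 0.1121]), np.float64(0.007115816091981764))
paddle front top inner corner (array([ 0.4803, -0.1744,  0.1882]), np.float64(0.004919794872496519))
paddle rear top inner corner (array([ 0.5054, -0.1762,  0.1885]), np.float64(0.003661798891028918))
paddle side/wrist top-front (array([ 0.484 , -0.1858,  0.1862]), np.float64(0.004620185568234292))
paddle side/top front outer (array([ 0.4799, -0.1879,  0.187 ]), np.float64(0.004797140888920758)) (array([ 0.5097, -0.1885,  0.1921]), np.float64(0.007026875469971236))
paddle outer bottom z side [(0.13, array([ 0.4777, -0.1825,  0.13  ])), (0.14, array([ 0.4825, -0.1893,  0.14  ])), (0.15, array([ 0.4873, -0.1961,  0.15  ]))]
pad [ 0.4903 -0.1833  0.1664]
rod [ 0.4915 -0.1262  0.1474]
stop [ 0.4987 -0.0327  0.2741]
stiletop [ 0.5188 -0.0405  0.2145]
saddle [ 0.4893 -0.0555  0.1506]
ledgeL [0.5141 0.1829 0.1174]
ledgeR [0.5091 0.0277 0.1165]
```

```bash
python3 - <<'E'
from h import *
import pickle
np.set_printoptions(precision=4,suppress=True)
zt,q=tool(-42,10,180)
tip=g2w([-.048,.02,.060]); hz=np.array([zt[0],zt[1],0]);hz/=np.linalg.norm(hz)
p=tip-.073*zt
print(env.movel(p-.09*hz,velocity=.15,rot=q,stop_force=15))
s=env.get_state();print(s["time"],s["tcp_pos"],s["qpos"],s["force"])
P,d=camera("side");crop(P,150,40,350,270,3,"pics/s3.png")
c=calibration("wrist");P,d=camera("wrist");cv2.imwrite("pics/w3.png",P)
E
```

```text
False
3.6417 [0.3759 0.2096 0.0731] [-0.9177  1.008  -0.3732  2.2096  1.2822  1.6849  1.44  ] [ 0.0547 -0.7647 -0.2554]
```

View pics/w3.png

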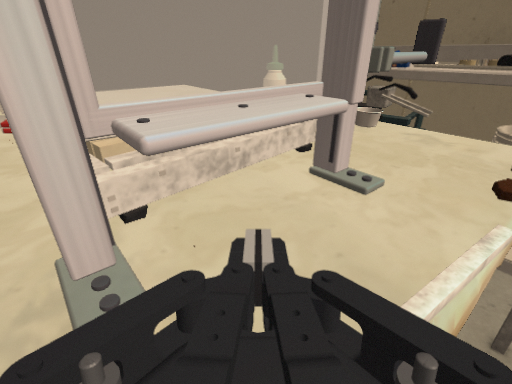

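View pics/s3.png

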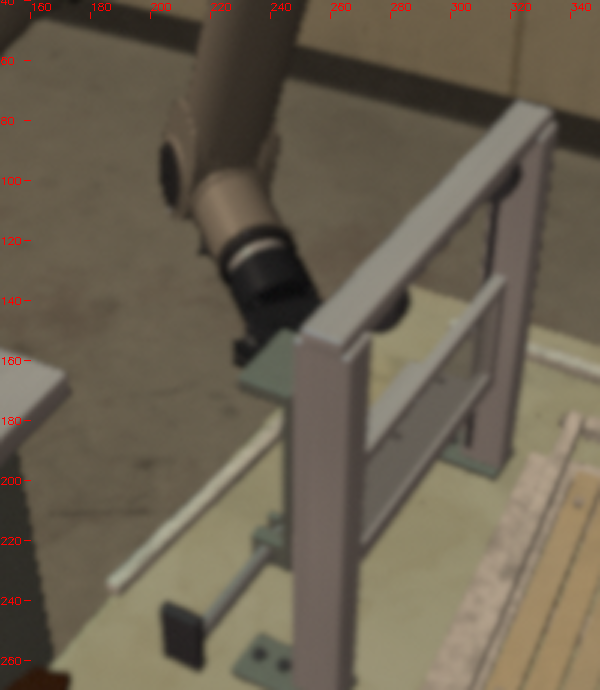

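```bash
python3 - <<'E'
from h import *
np.set_printoptions(precision=4,suppress=True)
zt,q=tool(-42,10,180)
tip=g2w([-.048,.02,.060]); p=tip-.073*zt
print(env.movel(p,velocity=.1,stop_force=8))
s=env.get_state();print(s["time"],s["tcp_pos"],s["force"])
# approach underside gently
r=env.movel(p+[0,0,.06],velocity=.02,stop_force=6.5)
s=env.get_state();print(r,s["time"],s["tcp_pos"],s["force"],s["torque"])
P,d=camera("side");crop(P,150,40,350,270,3,"pics/s4.png")
P,d=camera("wrist");cv2.imwrite("pics/w4.png",P)
E
```

```text
False
4.7917 [0.4424 0.1495 0.0725] [ 0.038  -0.4652 -0.606 ]
False 7.9417 [0.4427 0.149  0.1327] [-1.4528  0.7308 -1.8183] [ 0.9113  1.1152 -0.1316]
```

View pics/w4.png

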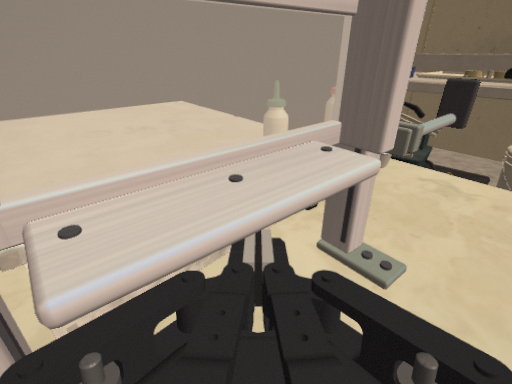

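View pics/s4.png

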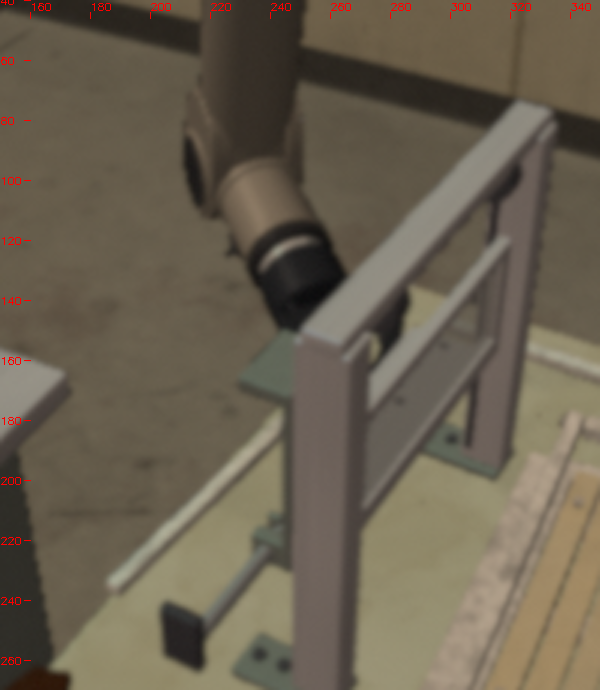

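```bash
python3 - <<'E'
from h import *
np.set_printoptions(precision=4,suppress=True)
s=env.get_state();p=np.array(s["tcp_pos"]);
r=env.movel([.4424,.1495,p[2]+.06],velocity=.02,stop_force=5)
s=env.get_state();print(r,s["time"],s["tcp_pos"],s["force"],s["torque"])
P,d=camera("side");cv2.imwrite("pics/s5f.png",P);crop(P,150,40,350,270,3,"pics/s5.png")
import pickle
c=calibration("wrist");P,d=camera("wrist");cv2.imwrite("pics/w5.png",P);pickle.dump(c,open("pics/w5.pkl","wb"));np.save("pics/w5.npy",d)
E
```

```text
True 9.2417 [0.4422 0.1489 0.1478] [ 0.0625  0.4434 -0.4635] [ 0.7413  0.8937 -0.069 ]
```

View pics/w5.png

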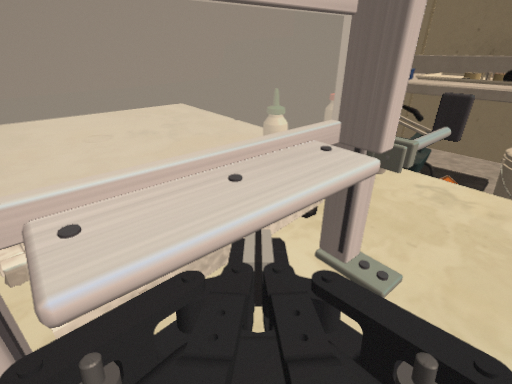

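View pics/s5.png

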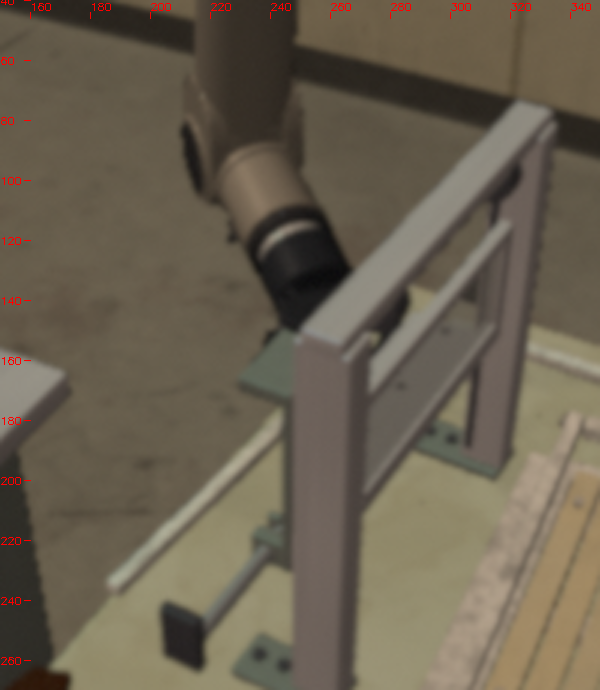

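```bash
python3 - <<'E'
from h import *
import pickle
np.set_printoptions(precision=4,suppress=True)
W=pickle.load(open("pics/w5.pkl","rb"));d=np.load("pics/w5.npy")
for n,u,v in [("ledgeL",100,240),("ledge",200,200),("ledgeR",340,155),("saddle",400,155),("rod",435,138),("pad",455,110)]:
    print(n,atdepth(W,u,v,d[v,u]))
for i in range(10): env.dwell(.02);print(env.get_state()["force"],end=' ')
crop(cv2.imread("pics/w5.png"),310,80,490,210,4,"pics/w5a.png")
E
```

```text
ledgeL [0.5074 0.1722 0.1675]
ledge [0.5074 0.128  0.1686]
ledgeR [0.4996 0.0229 0.1679]
saddle [ 0.4901 -0.0549  0.1515]
rod [ 0.491  -0.1375  0.1495]
pad [ 0.4924 -0.1816  0.1713]
[-0.2565  0.2908 -0.0299] [-0.493   0.722   0.8706] [ 1.2175 -0.5117  0.1341] [ 0.3077  0.7979 -0.6661] [ 0.2415 -0.0884 -0.6001] [ 0.2992 -0.3326 -0.6938] [-0.3204  0.0671 -0.4325] [-0.7886  0.1865 -0.7841] [-0.8696 -0.772   0.4405] [ 0.0464 -0.1568  0.65  ]
```

View pics/w5a.png

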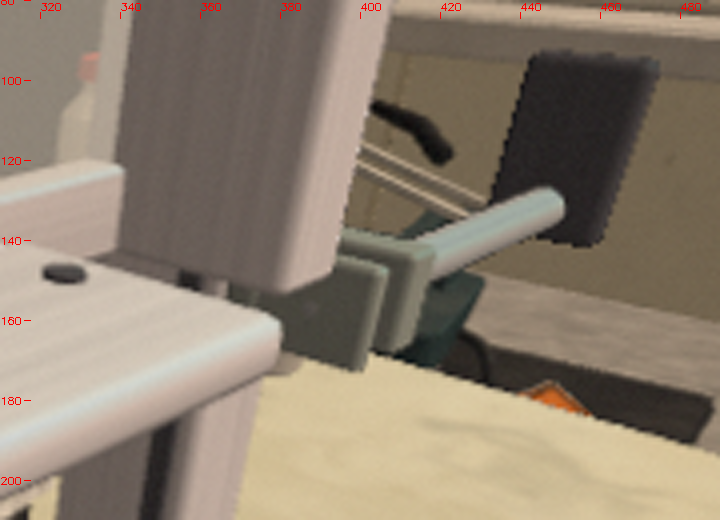

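```bash
python3 - <<'E'
from h import *
np.set_printoptions(precision=4,suppress=True)
p0=np.array([.4424,.1495,env.get_state()["tcp_pos"][2]])
def F(): 
    f=[];
    for i in range(8): env.dwell(.01);f.append(env.get_state()["force"])
    return np.mean(f,0)
print(F())
z=p0[2]
for k in range(8):
    z+=.0005
    r=env.movel([p0[0],p0[1],z],velocity=.01,stop_force=8)
    f=F();s=env.get_state();print(r,s["tcp_pos"],f)
    if f[2]<-6: break
print(s["time"])
E
```

```text
[ 0.0473 -0.109   0.171 ]
False [0.4424 0.1495 0.1476] [ 0.0222 -0.2658 -0.6979]
False [0.4423 0.1495 0.1479] [-0.9207 -0.1262 -2.699 ]
False [0.4422 0.1495 0.1483] [-2.4674 -0.3428 -5.0968]
False [0.4422 0.1495 0.1486] [-2.429  -0.3634 -9.4321]
10.8417
```

```bash
python3 - <<'E'
from h import *
import pickle
np.set_printoptions(precision=4,suppress=True)
zt,q=tool(-42,10,180);hz=np.array([zt[0],zt[1],0]);hz/=np.linalg.norm(hz)
p=np.array(env.get_state()["tcp_pos"])
env.movel(p-[0,0,.035],velocity=.06)
env.movel(p-[0,0,.035]-.11*hz,velocity=.15)
c=calibration("wrist");P,d=camera("wrist");cv2.imwrite("pics/w6.png",P);pickle.dump(c,open("pics/w6.pkl","wb"));np.save("pics/w6.npy",d)
M=np.c_[[0,-1,0],[-1,0,0],[0,0,-1]].astype(float)
M=Ro.from_euler('Z',GY).as_matrix()@M
qd=Ro.from_matrix(M).as_quat(scalar_first=True)
for a in ([.42,.15,.45],[.42,-.24,.45],[.495,-.235,.30],[.495,-.235,.223]):
    print(a,kin.inverse_kinematics(np.array(a),qd))
print(env.get_state()["qpos"],env.get_state()["time"])
E
```

```text
[0.42, 0.15, 0.45] [-0.1434 -0.0075 -0.3335  1.8446 -0.0026  1.3041  2.6374]
[0.42, -0.24, 0.45] [-0.615  -0.0028  1.034   1.8386  0.0025  1.3044 -2.7511]
[0.495, -0.235, 0.3] [-0.5742  0.5815  1.2875  1.9163 -0.6229  1.1291 -2.2103]
[0.495, -0.235, 0.223] [ 1.0886  0.5602 -0.9984  1.8896  0.5589  1.0017  2.9567]
[-0.9439  0.9155 -0.4017  2.2273  1.2174  1.7032  1.5   ] 12.5167
```

View pics/w6.png

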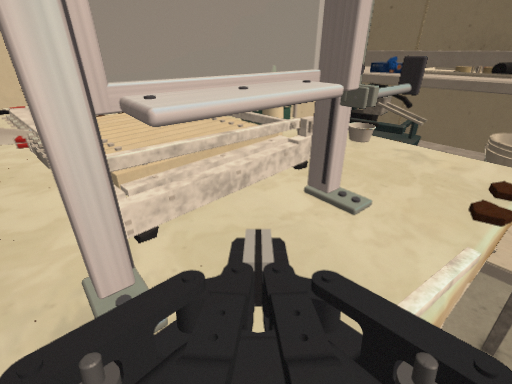

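```bash
cat >> h.py <<'E'
def down(xaz):
    a=np.deg2rad(xaz)+GY; x=np.array([np.cos(a),np.sin(a),0]);z=np.array([0,0,-1.]);y=np.cross(z,x)
    return Ro.from_matrix(np.c_[x,y,z]).as_quat(scalar_first=True)
E
python3 - <<'E'
from h import *
import pickle
np.set_printoptions(precision=3,suppress=True)
for az in (0,180,-90):
  for a in ([.36,.20,.45],[.42,.10,.45],[.44,-.1,.45],[.42,-.24,.45],[.495,-.235,.30],[.495,-.235,.223]):
    print(az,a,kin.inverse_kinematics(np.array(a),down(az)))
W=pickle.load(open("pics/w6.pkl","rb"));d=np.load("pics/w6.npy")
for n,u,v in [("ledgeL",160,102),("ledge",230,92),("ledgeR",310,88),("rod",398,90),("pad",412,70)]:
    print(n,atdepth(W,u,v,d[v,u]))
crop(cv2.imread("pics/w6.png"),300,0,450,130,5,"pics/w6a.png")
E
```

```text
0 [0.36, 0.2, 0.45] [ 0.961 -0.162 -1.398  1.864 -0.165  1.309 -1.99 ]
0 [0.42, 0.1, 0.45] [ 0.702 -0.001 -1.044  1.838 -0.001  1.304 -1.941]
0 [0.44, -0.1, 0.45] [ 0.476  0.005 -0.388  1.832  0.002  1.304 -1.511]
0 [0.42, -0.24, 0.45] [-0.615 -0.003  1.034  1.839  0.002  1.304 -1.18 ]
0 [0.495, -0.235, 0.3] [-0.574  0.581  1.288  1.916 -0.623  1.129 -0.639]
0 [0.495, -0.235, 0.223] [-0.529  0.751  1.275  1.989 -0.839  1.072 -0.463]
180 [0.36, 0.2, 0.45] [-0.309 -0.073 -0.323  1.905 -0.024  1.306  0.918]
180 [0.42, 0.1, 0.45] [-0.13  -0.04  -0.238  1.875 -0.01   1.305  1.178]
180 [0.44, -0.1, 0.45] [ 0.152 -0.013 -0.066  1.85  -0.001  1.304  1.629]
180 [0.42, -0.24, 0.45] [ 0.14   0.032  0.259  1.807 -0.008  1.304  1.944]
180 [0.495, -0.235, 0.3] [ 0.318  0.273  0.014  1.867 -0.005  1.002  1.877]
180 [0.495, -0.235, 0.223] [ 0.382  0.366 -0.065  1.935  0.031  0.842  1.843]
-90 [0.36, 0.2, 0.45] [-0.097 -0.067 -0.52   1.895 -0.034  1.305  2.507]
-90 [0.42, 0.1, 0.45] [-0.219 -0.044 -0.152  1.88  -0.007  1.305  2.744]
-90 [0.44, -0.1, 0.45] None
-90 [0.42, -0.24, 0.45] [-0.615 -0.003  1.034  1.839  0.002  1.304 -2.751]
-90 [0.495, -0.235, 0.3] [-0.574  0.581  1.288  1.916 -0.623  1.129 -2.21 ]
-90 [0.495, -0.235, 0.223] [ 1.089  0.56  -0.998  1.89   0.559  1.002  2.957]
ledgeL [0.501 0.181 0.168]
ledge [0.507 0.12  0.168]
ledgeR [0.481 0.055 0.168]
rod [ 0.491 -0.146  0.147]
pad [ 0.494 -0.183  0.17 ]
```

View pics/w6a.png

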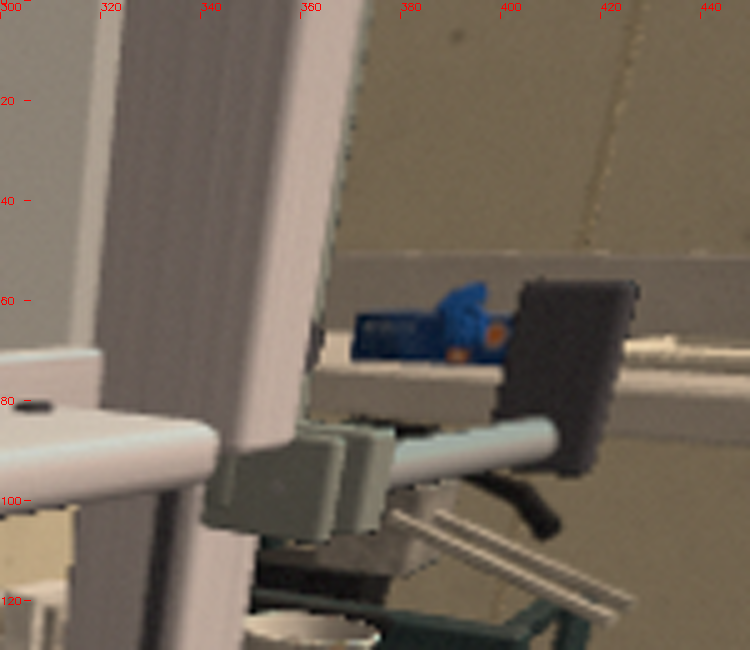

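```bash
python3 - <<'E'
from h import *
import pickle
np.set_printoptions(precision=3,suppress=True)
W=pickle.load(open("pics/w6.pkl","rb"));d=np.load("pics/w6.npy")
s=env.get_state();R=Ro.from_quat(s["orientation"],scalar_first=True)
for u,v in [(250,235),(270,235),(238,243),(282,243),(235,275),(290,275),(200,275),(190,278),(188,285),(320,275),(335,285),(150,300),(100,330),(60,345),(215,300),(300,300),(390,305)]:
    print(u,v,R.inv().apply(atdepth(W,u,v,d[v,u])-s["tcp_pos"]),d[v,u])
E
```

```text
250 235 [ 0.012 -0.005  0.06 ] 0.1424261
270 235 [0.012 0.005 0.06 ] 0.14260653
238 243 [ 0.008 -0.011  0.059] 0.14317392
282 243 [0.008 0.011 0.059] 0.14280169
235 275 [ 0.013 -0.009  0.024] 0.108195595
290 275 [0.013 0.012 0.024] 0.10772672
200 275 [ 0.013 -0.023  0.024] 0.107518636
190 278 [ 0.014 -0.026  0.021] 0.10457947
188 285 [ 0.012 -0.026  0.019] 0.103107646
320 275 [0.013 0.023 0.024] 0.10827422
335 285 [0.012 0.027 0.018] 0.10269732
150 300 [ 0.012 -0.037  0.01 ] 0.09510675
100 330 [ 0.012 -0.047 -0.002] 0.08308043
60 345 [ 0.013 -0.054 -0.008] 0.07754346
215 300 [ 0.018 -0.014  0.003] 0.08645386
300 300 [0.017 0.012 0.004] 0.087339886
390 305 [0.013 0.042 0.008] 0.092541195
```

```bash
python3 - <<'E'
from h import *
import pickle
np.set_printoptions(precision=3,suppress=True)
q=down(180)
for a in ([.36,.20,.45],[.42,.0,.45],[.42,-.24,.45],[.495,-.245,.32]):
    env.reach(np.array(a),q); s=env.get_state(); print(s["time"],s["tcp_pos"],s["qpos"])
P,d=camera("side");cv2.imwrite("pics/s7.png",P)
c=calibration("wrist");P,d=camera("wrist");cv2.imwrite("pics/w7.png",P);pickle.dump(c,open("pics/w7.pkl","wb"));np.save("pics/w7.npy",d)
P,d=camera("top");cv2.imwrite("pics/t7.png",P)
E
```

```text
13.7 [0.359 0.199 0.448] [-0.309 -0.072 -0.324  1.908 -0.023  1.306  0.919]
14.55 [0.42  0.002 0.449] [-0.097 -0.07  -0.052  1.907 -0.004  1.307  1.398]
15.5 [ 0.421 -0.238  0.45 ] [ 0.134  0.031  0.261  1.807 -0.009  1.304  1.943]
16.15 [ 0.495 -0.244  0.321] [ 0.131  0.26   0.258  1.847 -0.076  1.044  1.964]
```

View pics/w7.png

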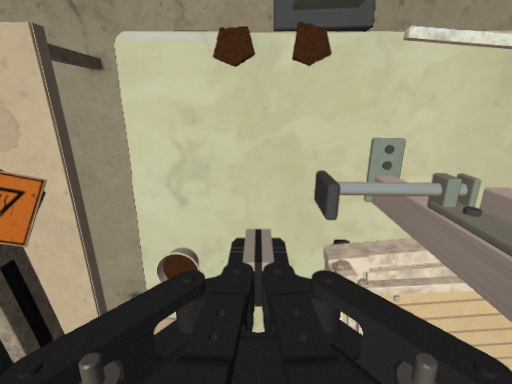

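View pics/s7.png

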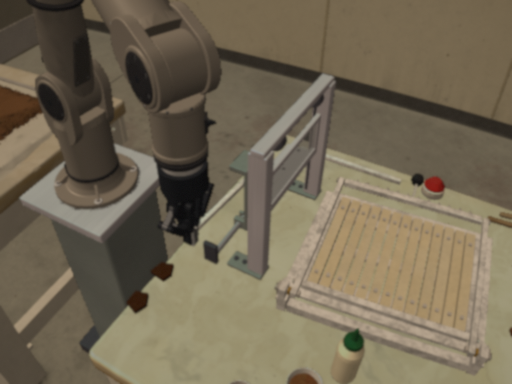

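```bash
python3 - <<'E'
from h import *
import pickle
np.set_printoptions(precision=4,suppress=True)
crop(cv2.imread("pics/w7.png"),300,150,480,240,4,"pics/w7a.png")
W=pickle.load(open("pics/w7.pkl","rb"));d=np.load("pics/w7.npy")
for u,v in [(318,190),(320,200),(330,190),(334,205),(330,180),(400,190),(370,189)]: print(u,v,atdepth(W,u,v,d[v,u]))
T=calibration("top")
for p1,p2 in [((316,172),(301,209.5)),((325,217),(301.5,198.5))]: print(tri(W,p1,T,p2))
E
```

```text
318 190 [ 0.4944 -0.1926  0.1574]
320 200 [ 0.5001 -0.1928  0.1675]
330 190 [ 0.4853 -0.19    0.1878]
334 205 [ 0.4973 -0.1865  0.1882]
330 180 [ 0.4804 -0.1877  0.1772]
400 190 [ 0.4979 -0.1195  0.1526]
370 189 [ 0.4963 -0.1459  0.1527]
(array([ 0.4792, -0.194 ,  0.1536]), np.float64(0.00015771289048917424))
(array([ 0.5067, -0.1919,  0.1867]), np.float64(0.0023633815040248933))
```

View pics/w7a.png

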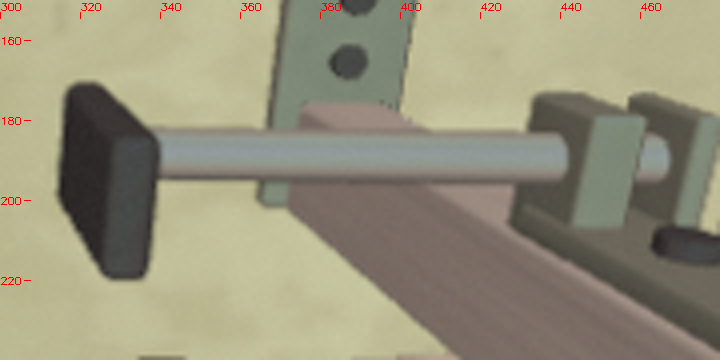

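```bash
python3 - <<'E'
from h import *
import pickle
np.set_printoptions(precision=4,suppress=True)
print(env.movel([.4945,-.238,.230],velocity=.1,stop_force=10))
dr=np.array([-np.sin(GY),np.cos(GY),0])
p=np.array([.4945,-.238,.230])
def F():
    f=[]
    for i in range(8): env.dwell(.01);f.append(env.get_state()["force"])
    return np.mean(f,0)
r=env.movel(p+.033*dr,velocity=.02,stop_force=7);s=env.get_state();print(r,s["time"],s["tcp_pos"],F())
r=env.movel(p+.055*dr,velocity=.02,stop_force=8);s=env.get_state();print(r,s["time"],s["tcp_pos"],F())
P,d=camera("wrist");cv2.imwrite("pics/w8.png",P)
P,d=camera("side");crop(P,150,60,330,280,3,"pics/s8.png")
E
```

```text
False
False 19.15 [ 0.4954 -0.2053  0.23  ] [-0.0893 -2.4453 -0.1533]
False 20.4667 [ 0.496  -0.1829  0.23  ] [ 0.6989 -1.1088  0.4334]
```

View pics/w8.png

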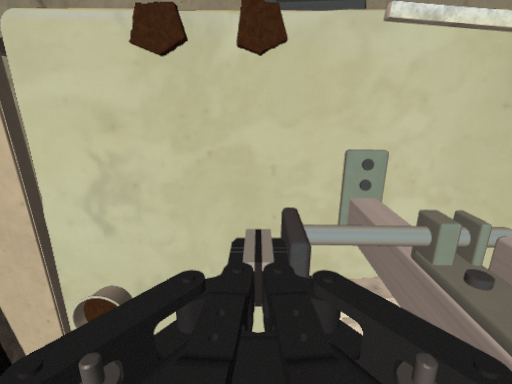

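View pics/s8.png

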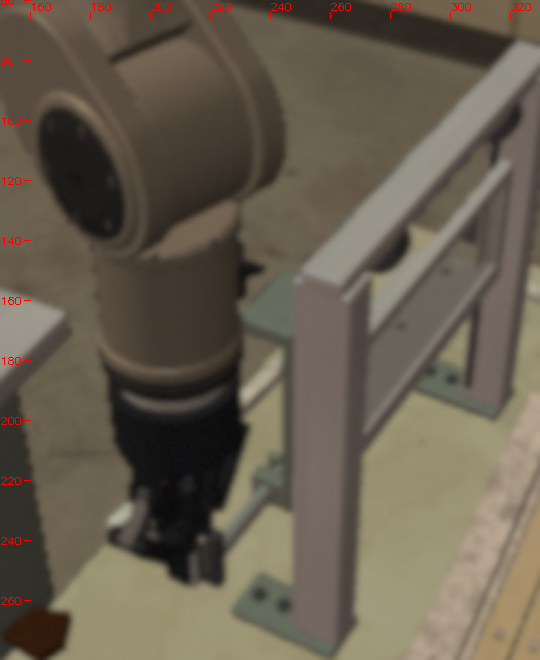

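```bash
python3 - <<'E'
from h import *
import pickle
np.set_printoptions(precision=4,suppress=True)
dr=np.array([-np.sin(GY),np.cos(GY),0])
p=np.array([.4945,-.238,.230])
def F():
    f=[]
    for i in range(8): env.dwell(.01);f.append(env.get_state()["force"])
    return np.mean(f,0)
r=env.movel(p+.080*dr,velocity=.012,stop_force=7);s=env.get_state();print(r,s["time"],s["tcp_pos"],F())
d0=(np.array(s["tcp_pos"])-p)@dr
for k in range(6):
    d0+=.0005; env.movel(p+d0*dr,velocity=.01,stop_force=10); f=F(); s=env.get_state(); print(s["tcp_pos"],f)
    if f[1]<-7: break
P,d=camera("wrist");cv2.imwrite("pics/w9.png",P)
print(s["time"])
E
```

```text
True 21.7083 [ 0.496  -0.1728  0.2298] [ 0.2402 -0.8484  0.486 ]
[ 0.496  -0.1726  0.2297] [-0.7948 -3.8478 -1.9533]
[ 0.4959 -0.1726  0.2298] [-0.9491 -5.8297 -2.4755]
[ 0.4959 -0.1725  0.2298] [-0.8014 -6.9427 -2.8333]
[ 0.4959 -0.1725  0.2298] [-0.601  -8.0936 -3.2155]
23.0917
```

View pics/w9.png

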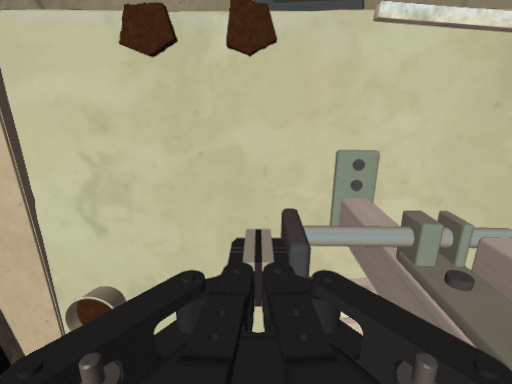

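```bash
python3 - <<'E'
from h import *
import pickle
np.set_printoptions(precision=4,suppress=True)
dr=np.array([-np.sin(GY),np.cos(GY),0])
p=np.array(env.get_state()["tcp_pos"])
env.movel(p-.05*dr,velocity=.1); env.movel(p-.05*dr+[0,0,.09],velocity=.15)
P,d=camera("wrist");c=calibration("wrist");cv2.imwrite("pics/w10.png",P)
for u,v in [(0,0)]: pass
np.save("pics/w10.npy",d);pickle.dump(c,open("pics/w10.pkl","wb"))
q=down(180)
for a in ([.42,-.24,.45],[.42,.0,.45],[.36,.20,.45]): env.reach(np.array(a),q)
zt,q=tool(-50,15,180)
env.reach(np.array([.376,.247,.15]),q)
P,d=camera("wrist");c=calibration("wrist");cv2.imwrite("pics/w11.png",P);np.save("pics/w11.npy",d);pickle.dump(c,open("pics/w11.pkl","wb"))
crop(P,270,0,470,160,4,"pics/w11a.png")
P,d=camera("top");cv2.imwrite("pics/t11.png",P);crop(P,80,0,380,265,2,"pics/t11a.png")
P,d=camera("side");cv2.imwrite("pics/s11.png",P)
s=env.get_state();print(s["time"],s["force"])
E
```

```text
28.3083 [-0.1452  1.0772  0.1251]
```

View pics/w11a.png

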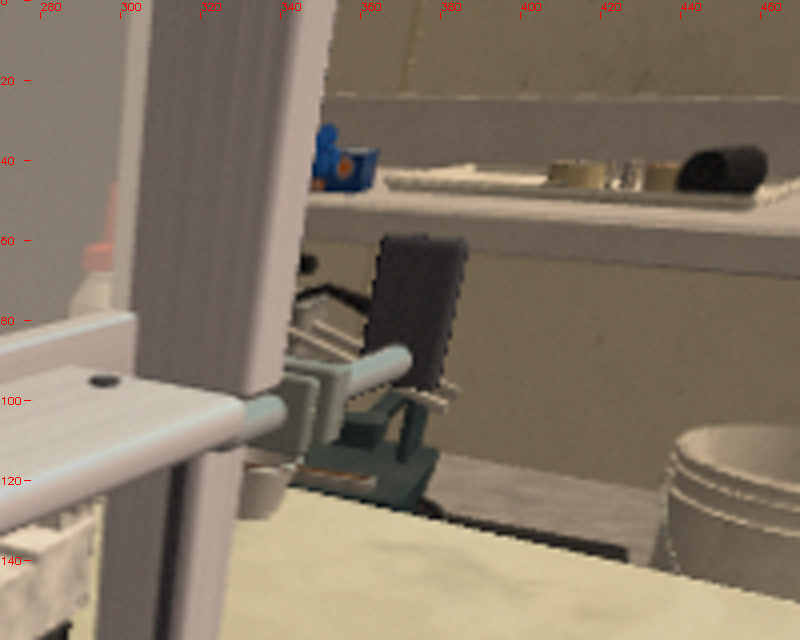

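View pics/t11a.png

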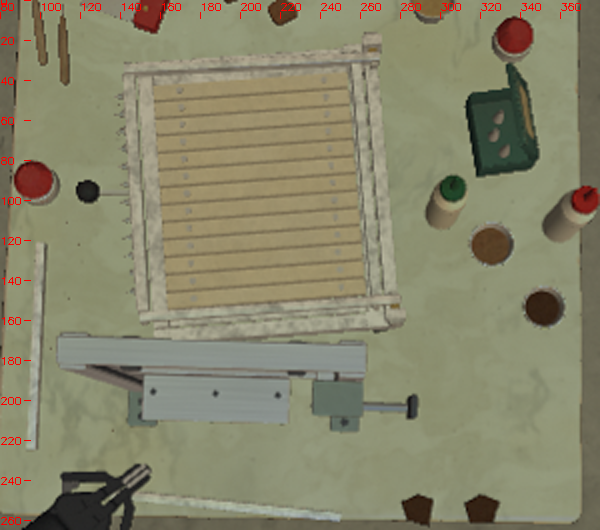

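View pics/w10.png

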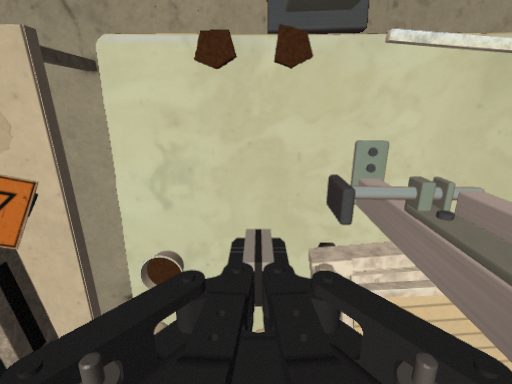

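```bash
python3 - <<'E'
from h import *
import pickle
np.set_printoptions(precision=4,suppress=True)
W=pickle.load(open("pics/w10.pkl","rb"));d=np.load("pics/w10.npy")
for u,v in [(330,190),(333,205),(348,210)]: print("pad",atdepth(W,u,v,d[v,u]))
W=pickle.load(open("pics/w11.pkl","rb"));d=np.load("pics/w11.npy")
for u,v in [(290,100),(300,103),(335,104),(372,75)]: print(atdepth(W,u,v,d[v,u]))
job.job_done()
E
```

```text
pad [ 0.4934 -0.1586  0.1515]
pad [ 0.5021 -0.1593  0.1663]
pad [ 0.4985 -0.1537  0.1881]
[0.507  0.0403 0.1687]
[0.4941 0.042  0.1682]
[ 0.4957 -0.0405  0.1498]
[ 0.4963 -0.1489  0.1674]
the job is handed in; nothing more can be done
```

The guard is open: the sash was pushed up against the rubber stop and the bolt is fully home beneath it. I handed the job in at about 28 s of the 61 s allowed, with the arm clear of everything.

- **Sash:** I pushed it up from beneath the ledge with the closed fingertips. The first stop tripped at about 5 N and its force reading fell back to zero. I then pushed in 0.5 mm steps until the force rose steeply to about 9.5 N (limit 15 N), which confirmed the rubber stop. After I backed off it stayed put: the ledge top read 0.168 m before and after bolting, against about 0.117 m at the start.
- **Bolt:** I pushed the paddle sideways until it met a firm end at about 8 N (limit 25 N). The paddle's outer face moved from y = -0.1925 to -0.159 m, about 34 mm, which matches full travel. The last wrist picture shows the rod out past its inner saddle and under the right-hand stile.
- **Other things on the table:** in the last top picture they stand where they were.

**Disagreements:** camera readings differed by a few mm. The ledge's starting height read about 8 mm above its stated lowest place, so the sash may have started slightly raised. I relied on the contact forces for the end positions.

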